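One cover plug from the dispenser onto the grey felt pad

TASK

Press the plunger of the wooden plug dispenser all the way down once, so that it ejects a single dark wooden cover plug onto the bench, and let the plunger come back up. Then nudge that plug aside with the fingertips, sliding it along the bench until it lies flat and wholly on the square grey felt pad (not the round one), ready for gluing. Do not pick anything up, leave the other plugs in the dispenser, and do not disturb the other things on the bench.

Things in the scene. Friction and masses are not known exactly. Their poses are not given: they have to be found in the camera images.
- dispenser: Fixed plywood dispenser, 149 mm long (x -125 to +25), 49 mm wide. Origin on the bench under the centre of its upright magazine (49 x 49 mm, 58 mm tall, open top, clear front) holding four stacked plugs. +x points out of the outlet. Rear housing 50 mm tall, the plunger on it at x = -70 mm, y = 0. Each full press ejects the lowest plug; after release the next one drops down, so a second press would eject another
- outlet (a point): Middle of the outlet at bench level in the magazine's front face (dispenser x = +25 mm): a gap 39 mm wide, 17 mm high. An aluminium pusher (30 mm wide, 13 mm high) slides the plug straight out along dispenser +x onto the bench, its centre ending about 55 mm from here (further if pressed fast). The pusher then reaches 36 mm out and draws back in as the plunger is released
- plunger (a joint): Plunger travel in m: 0 = up, 0.030 = all the way down. Moves straight down against a spring: about 2.6 N at the start, 6.5 N fully down (a little more while moving); returns by itself
- plunger_top (a point): Centre of the top face of the plunger's round black cap, 36 mm across and 10 mm thick, on a thin steel stem; 95 mm above the bench when up, 65 mm when fully down. It moves with the plunger
- square_pad: Square grey felt pad 90 x 90 mm, lying on the bench beside the outlet on one side or the other. Paper-thin (under 1 mm): a plug slides onto it without a step. Origin at its centre, x and y axes parallel to its sides
- round_pad: Round grey felt pad, 90 mm across, paper-thin, on the other side of the outlet; not the place for the plug. Origin at its centre
- plug1: The lowest of four alike dark wooden cover plugs, the one that is ejected: a disc 36 mm across and 14 mm thick, about 14 g, lying flat. Origin at the centre of its underside (height 0 on the bench)
- plug2: Second plug from the bottom, same size, stays in the magazine. Origin at the centre of its underside
- plug3: Third plug from the bottom, same size, stays in the magazine. Origin as above
- plug4: Top plug, same size, stays in the magazine. Origin as above
- offcut: Bystander: loose wooden offcut 60 x 35 x 22 mm; origin at the centre of its underside
- screwdriver: Bystander: screwdriver with red handle, 180 mm long, lying along its x axis; at most 35 mm high
- glue: Bystander: white glue bottle standing, 54 mm across, 110 mm tall; origin at the centre of its underside
- gauge: Bystander: wooden marking gauge lying along its y axis, 170 mm long, 60 mm wide, 62 mm high; origin below its middle
- chisel: Bystander: chisel with wooden handle lying along its x axis, 215 mm long, 28 mm high; origin near its middle
- panel: Bystander: wooden workpiece 130 x 90 x 22 mm; origin at the centre of its underside
- knob_blank: Bystander: turned wooden knob standing, 40 mm across, 50 mm tall; origin at the centre of its underside
There are look-alikes about, which are no part of the job. Leave any blue look-alike of the plug4 alone. Of the things that look like the dispenser, the larger one is meant.

How it is judged:
By the outcome, as a careful person would: the job done as asked, in the order asked, and still so for the second after the job is handed in, with the robot touching nothing.
It also fails if it takes over 48 s, if anything falls off the work surface, if the arm or the gripper's body presses on something with over 40 N, if the wrist force passes 120 N, or if a joint passes its speed limit or range.

ROBOT

A 6-joint arm with a two-finger parallel gripper is mounted at the origin on the work surface. World frame = base frame: x ahead of the robot, y to its left, z up, the work surface at z = 0. Lengths are in m, angles in rad, forces in N, time in s.
With the tool pointing down it reaches from about 0.25 to 0.725 m from the base axis. Payload 4 kg.
Tool frame: the origin (TCP) lies on the centre line of the jaws, within the pads' length; the fingertips stand 14 mm ahead of it and the grasp point (between the pads) lies 5 mm behind it (r.tips_ahead is the distance from the TCP to the fingertips, in m); z points along the fingers, y is the line along which they close (so a half turn about z gives the same grasp; the last joint's range is limited). The gripper opens to 85 mm and grips with 20 to 120 N. Pads are 22 mm wide; open, the fingers measure 114 mm over their backs; the gripper's body (76 mm by 85 mm) begins 54 mm behind the grasp point. The pads swing forward as they close: fully open they stand 13 mm farther back than shut.
Start: joints at [-1.19, 0.241, 0.005, 1.335, 0, 1.571], TCP at [0.186, -0.464, 0.245] pointing down, gripper open.
Joint ranges: [-2.72, 2.72], [-1.05, 1.87], [-1.09, 1.28], [-1.99, 2.15], [-1.42, 1.44], [-3.14, 3.14]. Speed limits (rad/s): [2.79, 2.79, 3.14, 3.14, 3.14, 3.14].

INTERFACE

Orientations are given as a unit quaternion [w, x, y, z].
In Python, from bench import r gives the robot as it stands.
- The arm moves only by the shell command python3 -m inch 'ROWS'. ROWS is JSON, a list of rows, each an object with "offset": the shift along the tool's x, y, z as a fraction of full scale, a list of three; "turn": the turn, a rotation vector about the tool's x, y, z as a fraction of full scale, a list of three; "gripper": the gripper command: -1 is shut, 1 is fully open, values between are in proportion. In form: [{"offset": [tx, ty, tz], "turn": [wx, wy, wz], "gripper": gripper}, ...]. A call has 1 to 5 rows; each row is the pose to reach, as a shift and turn from the pose commanded when the call began, along the tool's axes at that moment; what a row does not reach only later rows make up. Full scale, the value 1, is 0.12 m for a shift and pi/2 rad for a turn. A row lasts 1/12 s, in which the tool goes at most 41.7 mm and 7.16 degrees, less where a joint would pass 70% of its speed; a pose out of reach is approached as far as the arm can. A call with a number of a shift or a turn outside -1 to 1 is refused whole. A call with a gripper value outside its range is refused whole. The fingers move at their own pace and stop on an object; the grip force is fixed at half the most. Time passes only in rows, so rows that repeat a pose let the fingers close. It gives the time, the measured TCP pose, the force, the opening and the grip force at its end, in the units of the state.
- r.get_state(): the state, without advancing time (a new reading comes with each control period).
- r.read_camera(name): name is "scene" or "top" or "wrist"; returns a dict with "pixels" (420x560x3 uint8, blue, green, red), "intrinsics" (3x3 intrinsics, pixels), "extrinsics" (4x4, takes a point from world to camera coordinates); the wrist camera has in their place "mount" (4x4, takes a point from camera to tool coordinates, whose origin is the TCP and whose axes are the flange's). Camera axes: x right, y down, z forward; pixel columns grow to the right and rows downward; lengths in m; the calibration is good to about 2 mm. A picture is of the moment at which its call begins: read the wrist's pose just before it. There is no depth.
- r.sign_off(): hands the job in; it is judged then, once.
The state is a dict: "time_s": time; "joints": joint angles; "qd": joint speeds; "joint_efforts": joint torques, N m; "eef_pos": TCP position; "tool_rot": TCP orientation; "contact_force": force on the tool from outside, world axes, zero at the start; "wrist_torque": the same for the moment, N m; "gripper_width": opening from 0.0 (shut) to 1.0 (fully open); "grip_force": force on a finger pad.
Only numpy, scipy, OpenCV 4.12 (cv2) and the standard library are available. Lean on these libraries where they do the work, as an engineer would, in place of code of your own. Each camera call takes 0.05 s, during which the arm holds its last target. There are 200 camera calls.

## Working session

There is one attempt and no reset: what is moved stays moved. The work goes in short steps, Python scripts to look and compute and a shell command to move; the robot and the scene stay as the last step left them, time stands still between calls to the robot, and variables do not carry over. Pictures are saved under pics/ and viewed, at most 10 in all, crops included, and the job is handed in when it is done.

```bash
mkdir -p pics; ls
python3 - <<'E'
from bench import r
import cv2,numpy as np
s=r.get_state();print(s['time_s'],s['eef_pos'],s['tool_rot'],s['gripper_width'],r.tips_ahead)
for n in('top','scene'):
    c=r.read_camera(n);cv2.imwrite(f'pics/{n}0.png',c['pixels']);np.savez(f'{n}.npz',K=c['intrinsics'],T=c['extrinsics']);print(c['intrinsics'],c['extrinsics'])
E
```

```text
pics
0.0 [ 0.18562241 -0.46362431  0.24441034] [-1.02389551e-03  9.81925807e-01  1.89263376e-01 -1.90608218e-04] 0.9989689569476006 0.014
[[452.65790954   0.         276.54396186]
 [  0.         452.65790954 208.7308413 ]
 [  0.           0.           1.        ]] [[ 2.78647296e-02 -9.99611530e-01  5.88164461e-04  7.21175044e-03]
 [-9.93297258e-01 -2.77547371e-02 -1.12206201e-01  5.54958442e-01]
 [ 1.12178937e-01  2.54237331e-03 -9.93684770e-01  1.25874601e+00]
 [ 0.00000000e+00  0.00000000e+00  0.00000000e+00  1.00000000e+00]]
[[429.83122445   0.         277.65189839]
 [  0.         429.83122445 210.07885875]
 [  0.           0.           1.        ]] [[ 0.7605264   0.64928114  0.00579673 -0.42091627]
 [ 0.46456477 -0.53788098 -0.70346544 -0.17368771]
 [-0.45362889  0.53769699 -0.71070583  1.22042778]
 [ 0.          0.          0.          1.        ]]
```

View pics/top0.png

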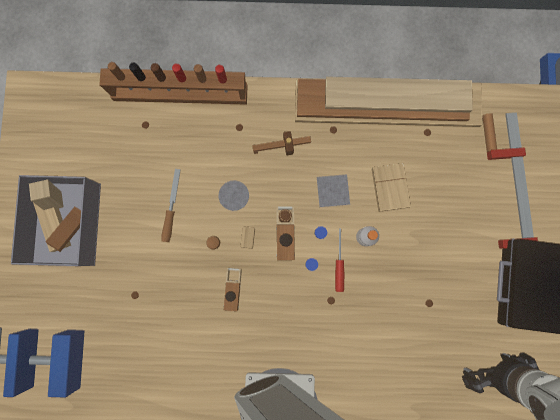

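View pics/scene0.png

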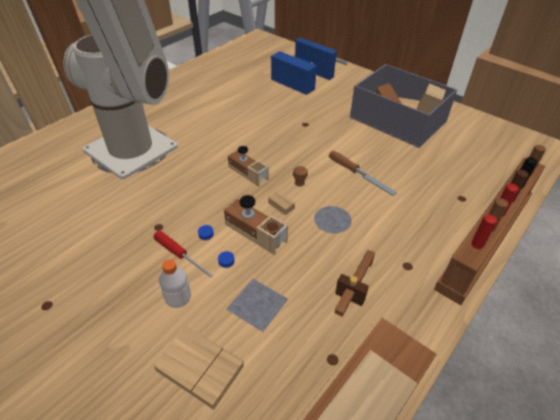

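In the top view there are two possible dispensers: the large one with its cap at (286,240) and the small one with its cap at (231,296). I choose the large one. The square pad is at (333,190) and the round pad, which is not the target, at (234,195). The blue discs at (321,232) and (312,264) are look-alikes to leave alone. Next is a close crop to check this and measure.

```bash
cat > h.py <<'E'
import numpy as np,cv2
def ray(n,u,v,z,):
    d=np.load(n+'.npz');K,T=d['K'],d['T'];R,t=T[:3,:3],T[:3,3]
    o=-R.T@t;w=R.T@np.linalg.solve(K,[u,v,1]);return (o+w*(z-o[2])/w[2])
def tri(u1,v1,u2,v2):
    P=[(lambda d:d['K']@d['T'][:3])(np.load(n+'.npz')) for n in('top','scene')]
    X=cv2.triangulatePoints(P[0],P[1],np.array([[u1],[v1]],float),np.array([[u2],[v2]],float))[:,0];return X[:3]/X[3]
def proj(n,p):
    d=np.load(n+'.npz');q=d['K']@(d['T'][:3,:3]@p+d['T'][:3,3]);return q[:2]/q[2]
E
python3 - <<'E'
import cv2,numpy as np
from h import *
a=cv2.imread('pics/top0.png');b=cv2.imread('pics/scene0.png')
A=cv2.resize(a[165:275,225:365],None,fx=5,fy=5,interpolation=cv2.INTER_CUBIC)
cv2.imwrite('pics/crop.png',A)
def blobs(im,m,box):
    x0,y0,x1,y1=box;m=m[y0:y1,x0:x1].astype(np.uint8)
    c=max(cv2.findContours(m,0,1)[0],key=cv2.contourArea);M=cv2.moments(c)
    return c+[x0,y0],M['m10']/M['m00']+x0,M['m01']/M['m00']+y0
dark=a.max(2)<50
c,u,v=blobs(a,dark,(270,225,305,255));print('cap top',u,v,cv2.contourArea(c),ray('top',u,v,.095))
c,u2,v2=blobs(b,b.max(2)<45,(232,190,262,215));print('cap scene',u2,v2,cv2.contourArea(c),tri(u,v,u2,v2))
hsv=cv2.cvtColor(a,cv2.COLOR_BGR2HSV);grey=hsv[...,1]<60
for nm,box in(('sq',(308,165,360,215)),('rd',(210,170,258,220))):
    c,u,v=blobs(a,grey,box);q=cv2.minAreaRect(c)
    print(nm,u,v,ray('top',u,v,0),[ray('top',*p,0)[:2].round(4) for p in cv2.boxPoints(q)])
E
```

```text
Traceback (most recent call last):
ZeroDivisionError: float division by zero
```

View pics/crop.png

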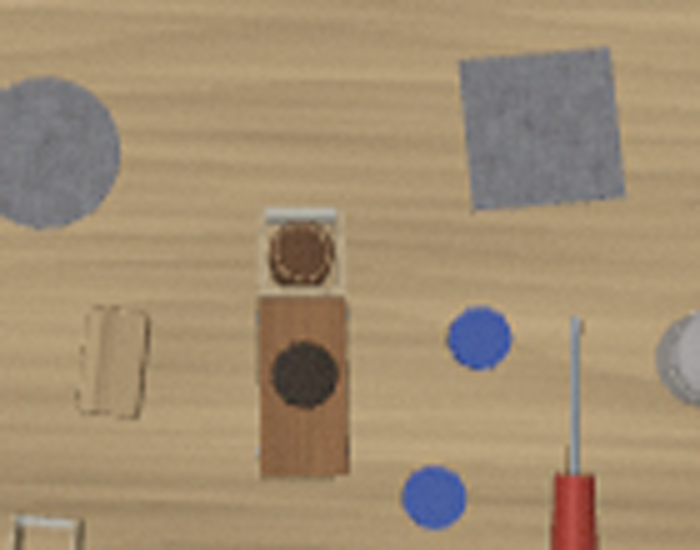

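The crop confirms the large dispenser: dark plug in the magazine at (303,252), cap at (305,375) and square pad at (542,128). The outlet points up in the image.

```bash
cat >> h.py <<'E'
def blobs(m,box):
    x0,y0,x1,y1=box;m=m[y0:y1,x0:x1].astype(np.uint8)
    c=max(cv2.findContours(m,0,1)[0],key=cv2.contourArea);M=cv2.moments(c)
    return c+[x0,y0],M['m10']/M['m00']+x0,M['m01']/M['m00']+y0
E
python3 - <<'E'
from h import *
a=cv2.imread('pics/top0.png');b=cv2.imread('pics/scene0.png')
c,u,v=blobs(a.max(2)<75,(270,225,305,255));print('cap top',u,v,cv2.contourArea(c),ray('top',u,v,.095))
c,u2,v2=blobs(b.max(2)<75,(232,190,262,213));print('cap scene',u2,v2,cv2.contourArea(c),cv2.boundingRect(c),tri(u,v,u2,v2))
hsv=cv2.cvtColor(a,cv2.COLOR_BGR2HSV);grey=hsv[...,1]<60
for nm,box in(('sq',(308,165,360,215)),('rd',(210,170,258,220))):
    c,u,v=blobs(grey,box);q=cv2.minAreaRect(c)
    print(nm,u,v,ray('top',u,v,0),[ray('top',*p,0)[:2].round(4) for p in cv2.boxPoints(q)])
    
P=lambda x,y,z:print(ray('top',225+x/5,165+y/5,z))
print('housing corners z.05');[P(*p,.05) for p in((259,297),(348,297),(350,476),(262,478))]
print('magazine top');P(303,252,.056);P(266,222,.058);P(342,222,.058)
for n,p in(('blue',(480,338,.014)),('blue2',(434,497,.014)),('sdtip',(575,318,.01)),('glue',(660,355,.05)),('offcut',(113,362,.022))):print(n);P(*p)
from bench import r
from scipy.spatial.transform import Rotation as R
s=r.get_state();M=R.from_quat(s['tool_rot'],scalar_first=True).as_matrix();print(M)
E
```

```text
cap top 285.5082508250825 239.63861386138615 101.0 [ 0.46446053 -0.00388177  0.095     ]
cap scene 246.92279411764707 201.63480392156862 136.0 (240, 196, 15, 13) [ 0.46539256 -0.00327778  0.08918022]
sq 332.88249670990785 190.3978191389359 [ 0.61677079 -0.14088915  0.        ] [array([ 0.6564, -0.0905]), array([ 0.6682, -0.181 ]), array([ 0.5776, -0.1909]), array([ 0.566 , -0.1011])]
rd 233.30525557955363 195.1123110151188 [0.59465628 0.15048646 0.        ] [array([0.5739, 0.2085]), array([0.6544, 0.1725]), array([0.6168, 0.0923]), array([0.5367, 0.1287])]
housing corners z.05
[0.50835242 0.02069813 0.05      ]
[ 0.50974209 -0.02907248  0.05      ]
[ 0.41030091 -0.03250841  0.05      ]
[0.40783987 0.01623871 0.05      ]
magazine top
[ 0.53373215 -0.00315157  0.056     ]
[0.54977037 0.017952   0.058     ]
[ 0.55095478 -0.02443754  0.058     ]
blue
[ 0.49111065 -0.10677742  0.014     ]
blue2
[ 0.3997631  -0.08210526  0.014     ]
sdtip
[ 0.50442465 -0.16172924  0.01      ]
glue
[ 0.48217317 -0.20382456  0.05      ]
offcut
[0.47109029 0.1028765  0.022     ]
[[ 9.28366283e-01  3.71665905e-01 -7.06730650e-04]
 [ 3.71666577e-01 -9.28364607e-01  1.76408521e-03]
 [-4.53394878e-07 -1.90038539e-03 -9.99998194e-01]]
```

```bash
python3 -m inch '[{"offset":[0.3,-0.22,0],"turn":[0,0,-0.08],"gripper":-1},{"offset":[0.6,-0.45,0],"turn":[0,0,-0.16],"gripper":-1},{"offset":[0.8,-0.6,0],"turn":[0,0,-0.24],"gripper":-1},{"offset":[0.8,-0.6,0],"turn":[0,0,-0.31],"gripper":-1},{"offset":[0.8,-0.6,0],"turn":[0,0,-0.379],"gripper":-1}]'
python3 -m inch '[{"offset":[0.3,-0.015,0],"turn":[0,0,-0.08],"gripper":-1},{"offset":[0.6,-0.03,0],"turn":[0,0,-0.16],"gripper":-1},{"offset":[0.99,-0.05,0],"turn":[0,0,-0.24],"gripper":-1},{"offset":[0.99,-0.05,0],"turn":[0,0,-0.31],"gripper":-1},{"offset":[0.99,-0.05,0],"turn":[0,0,-0.379],"gripper":-1}]'
```

```text
time_s: 0.52
eef_pos: [0.249, -0.3596, 0.2451]
tool_rot: [-0.0, 0.881, 0.473, 0.0]
contact_force: [-0.5, -0.5, 0.7]
gripper_width: 0.3
grip_force: 0.0
time_s: 0.93
eef_pos: [0.3107, -0.2574, 0.245]
tool_rot: [-0.0, 0.703, 0.711, 0.0]
contact_force: [-0.3, -0.7, 0.4]
gripper_width: 0.0
grip_force: 0.0
```

```bash
python3 -m inch '[{"offset":[0.25,0.15,0],"turn":[0,0,0],"gripper":-1},{"offset":[0.5,0.3,0],"turn":[0,0,0],"gripper":-1},{"offset":[0.75,0.45,0],"turn":[0,0,0],"gripper":-1},{"offset":[1,0.6,0],"turn":[0,0,0],"gripper":-1}]'
python3 -m inch '[{"offset":[0.25,0.15,0],"turn":[0,0,0],"gripper":-1},{"offset":[0.5,0.3,0],"turn":[0,0,0],"gripper":-1},{"offset":[0.75,0.45,0],"turn":[0,0,0],"gripper":-1},{"offset":[1,0.6,0],"turn":[0,0,0],"gripper":-1}]'
python3 -m inch '[{"offset":[0.11,0.08,0.3],"turn":[0,0,0],"gripper":-1},{"offset":[0.11,0.08,0.6],"turn":[0,0,0],"gripper":-1},{"offset":[0.11,0.08,0.9],"turn":[0,0,0],"gripper":-1},{"offset":[0.11,0.08,0.9],"turn":[0,0,0],"gripper":-1}]'
python3 - <<'E'
from bench import r
import cv2
print(r.get_state()['eef_pos'])
a=r.read_camera('scene')['pixels'];cv2.imwrite('pics/s1.png',cv2.resize(a[100:340,150:410],None,fx=2.3,fy=2.3))
E
```

```text
time_s: 1.27
eef_pos: [0.3819, -0.1385, 0.2451]
tool_rot: [-0.0, 0.707, 0.707, -0.0]
contact_force: [1.1, -1.6, -0.5]
gripper_width: 0.002
grip_force: 0.0
time_s: 1.6
eef_pos: [0.4539, -0.0181, 0.245]
tool_rot: [-0.0, 0.707, 0.707, -0.0]
contact_force: [0.6, -0.2, -0.3]
gripper_width: 0.003
grip_force: 0.0
time_s: 1.93
eef_pos: [0.4573, -0.0059, 0.1305]
tool_rot: [-0.005, 0.706, 0.708, -0.005]
contact_force: [-2.3, 0.6, -0.7]
gripper_width: -0.002
grip_force: 0.0
[ 0.45733361 -0.00589136  0.13050887]
```

View pics/s1.png

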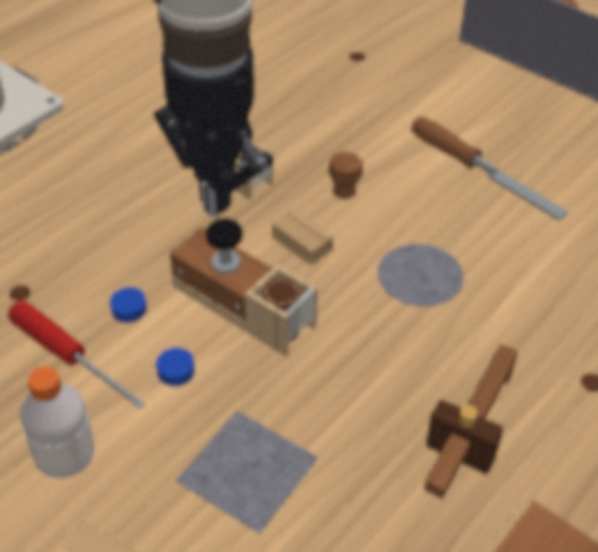

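The fingertips are closed above the cap of the large dispenser, at about (222,215) in this crop. The outlet area is clear, so I press slowly.

```bash
python3 -m inch '[{"offset":[0,0,0.05],"turn":[0,0,0],"gripper":-1},{"offset":[0,0,0.1],"turn":[0,0,0],"gripper":-1},{"offset":[0,0,0.15],"turn":[0,0,0],"gripper":-1},{"offset":[0,0,0.2],"turn":[0,0,0],"gripper":-1}]'
python3 -m inch '[{"offset":[0,0,0.03],"turn":[0,0,0],"gripper":-1},{"offset":[0,0,0.06],"turn":[0,0,0],"gripper":-1},{"offset":[0,0,0.09],"turn":[0,0,0],"gripper":-1},{"offset":[0,0,0.12],"turn":[0,0,0],"gripper":-1},{"offset":[0,0,0.15],"turn":[0,0,0],"gripper":-1}]'
python3 -m inch '[{"offset":[0,0,0.02],"turn":[0,0,0],"gripper":-1},{"offset":[0,0,0.04],"turn":[0,0,0],"gripper":-1},{"offset":[0,0,0.06],"turn":[0,0,0],"gripper":-1},{"offset":[0,0,0.08],"turn":[0,0,0],"gripper":-1},{"offset":[0,0,0.1],"turn":[0,0,0],"gripper":-1}]'
```

```text
time_s: 2.32
eef_pos: [0.4646, -0.0069, 0.1145]
tool_rot: [0.001, 0.707, 0.707, 0.001]
contact_force: [-0.7, -1.0, 0.4]
gripper_width: 0.0
grip_force: 0.0
time_s: 2.73
eef_pos: [0.4636, -0.0068, 0.0959]
tool_rot: [0.001, 0.707, 0.707, 0.0]
contact_force: [-0.4, -1.4, 5.5]
gripper_width: 0.001
grip_force: 2.7
time_s: 3.15
eef_pos: [0.4636, -0.0068, 0.084]
tool_rot: [0.001, 0.707, 0.707, 0.0]
contact_force: [-1.4, -0.5, 6.6]
gripper_width: -0.003
grip_force: 3.3
```

```bash
python3 -m inch '[{"offset":[0,0,0.015],"turn":[0,0,0],"gripper":-1},{"offset":[0,0,0.03],"turn":[0,0,0],"gripper":-1},{"offset":[0,0,0.045],"turn":[0,0,0],"gripper":-1},{"offset":[0,0,0.05],"turn":[0,0,0],"gripper":-1},{"offset":[0,0,0.05],"turn":[0,0,0],"gripper":-1}]'
```

```text
time_s: 3.57
eef_pos: [0.4637, -0.0068, 0.079]
tool_rot: [0.001, 0.707, 0.707, 0.0]
contact_force: [-3.8, -1.2, 12.9]
gripper_width: -0.004
grip_force: 6.8
```

The force has risen well past the spring force, so the plunger is at its bottom stop. I release it and lift.

```bash
python3 -m inch '[{"offset":[0,0,-0.06],"turn":[0,0,0],"gripper":-1},{"offset":[0,0,-0.12],"turn":[0,0,0],"gripper":-1},{"offset":[0,0,-0.2],"turn":[0,0,0],"gripper":-1},{"offset":[0,0,-0.3],"turn":[0,0,0],"gripper":-1},{"offset":[0,0,-0.45],"turn":[0,0,0],"gripper":-1}]'
python3 -m inch '[{"offset":[0,0,-0.25],"turn":[0,0,0],"gripper":-1},{"offset":[0,0,-0.25],"turn":[0,0,0],"gripper":-1},{"offset":[0,0,-0.25],"turn":[0,0,0],"gripper":-0.5}]'
python3 - <<'E'
from bench import r
from h import *
a=r.read_camera('top')['pixels'];b=r.read_camera('scene')['pixels'];cv2.imwrite('pics/t2.png',a);cv2.imwrite('pics/s2.png',b)
A=cv2.resize(a[140:275,215:375],(640,540));cv2.imwrite('pics/t2c.png',A)
hsv=cv2.cvtColor(a,cv2.COLOR_BGR2HSV);m=(a.max(2)<110)&(hsv[...,1]>60)
c,u,v=blobs(m,(265,165,310,204));print(u,v,cv2.contourArea(c),ray('top',u,v,.010))
print(r.get_state()['eef_pos'])
E
```

```text
time_s: 3.98
eef_pos: [0.462, -0.0065, 0.131]
tool_rot: [-0.001, 0.707, 0.707, -0.001]
contact_force: [0.4, -0.8, -0.9]
gripper_width: -0.001
grip_force: 0.0
time_s: 4.23
eef_pos: [0.4647, -0.0065, 0.1632]
tool_rot: [0.001, 0.707, 0.707, 0.002]
contact_force: [-0.4, 0.1, 0.2]
gripper_width: 0.129
grip_force: 0.0
284.0859538784067 190.83438155136267 79.5 [0.60994054 0.0022671  0.01      ]
[ 0.46281301 -0.00652398  0.1609942 ]
```

View pics/t2c.png

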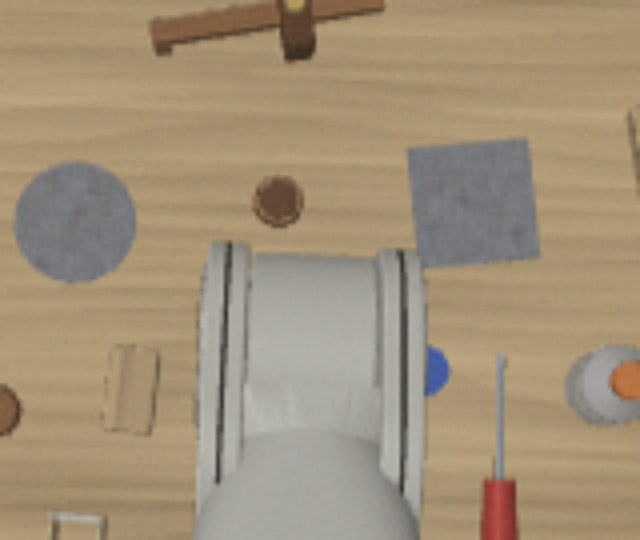

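The ejected plug lies on the bench at crop (278,202), about world (0.611, 0.002). The square pad is at crop (474,203). I move behind the plug on its +y side, fingers about 21 mm apart so the disc seats between the two fingertips.

```bash
python3 -m inch '[{"offset":[0.13,0.3,0],"turn":[0,0,0],"gripper":-0.5},{"offset":[0.26,0.6,0],"turn":[0,0,0],"gripper":-0.5},{"offset":[0.4,0.8,0],"turn":[0,0,0],"gripper":-0.5},{"offset":[0.52,1,0],"turn":[0,0,0],"gripper":-0.5},{"offset":[0.52,1,0],"turn":[0,0,0],"gripper":-0.5}]'
python3 -m inch '[{"offset":[0,0.24,0.2],"turn":[0,0,0],"gripper":-0.5},{"offset":[0,0.24,0.4],"turn":[0,0,0],"gripper":-0.5},{"offset":[0,0.24,0.6],"turn":[0,0,0],"gripper":-0.5},{"offset":[0,0.24,0.8],"turn":[0,0,0],"gripper":-0.5},{"offset":[0,0.24,0.8],"turn":[0,0,0],"gripper":-0.5}]'
python3 - <<'E'
from bench import r
from h import *
print(r.get_state()['eef_pos'])
a=r.read_camera('scene')['pixels'];cv2.imwrite('pics/s3.png',cv2.resize(a[140:340,200:400],None,fx=3,fy=3))
E
```

```text
time_s: 4.75
eef_pos: [0.5862, 0.0585, 0.1589]
tool_rot: [-0.0, 0.706, 0.708, 0.0]
contact_force: [1.5, 0.2, 0.4]
gripper_width: 0.25
grip_force: 0.0
time_s: 5.17
eef_pos: [0.6063, 0.0552, 0.0582]
tool_rot: [-0.004, 0.707, 0.707, -0.005]
contact_force: [-1.2, -0.0, -1.2]
gripper_width: 0.25
grip_force: 0.0
[0.60632724 0.05520446 0.05819469]
```

View pics/s3.png

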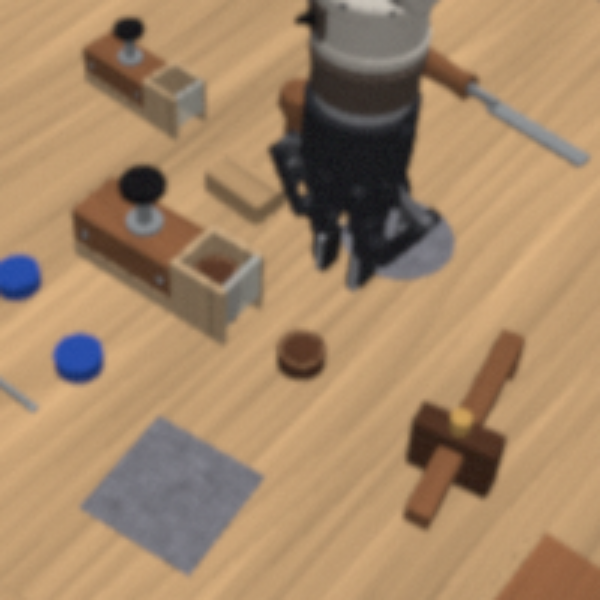

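The plunger is back up, and the plug lies free at (301,353) with the fingers behind it at about (340,265). I lower to just above the bench.

```bash
python3 -m inch '[{"offset":[0,0,0.1],"turn":[0,0,0],"gripper":-0.5},{"offset":[0,0,0.2],"turn":[0,0,0],"gripper":-0.5},{"offset":[0,0,0.3],"turn":[0,0,0],"gripper":-0.5},{"offset":[0,0,0.3],"turn":[0,0,0],"gripper":-0.5},{"offset":[0,0,0.3],"turn":[0,0,0],"gripper":-0.5}]'
```

```text
time_s: 5.63
eef_pos: [0.6116, 0.0558, 0.0294]
tool_rot: [-0.0, 0.707, 0.707, -0.0]
contact_force: [0.3, 0.3, -0.0]
gripper_width: 0.249
grip_force: 0.0
```

```bash
python3 -m inch '[{"offset":[0,0,0.04],"turn":[0,0,0],"gripper":-0.5},{"offset":[0,0,0.085],"turn":[0,0,0],"gripper":-0.5},{"offset":[-0.05,0,0.085],"turn":[0,0,0],"gripper":-0.5},{"offset":[-0.1,0,0.085],"turn":[0,0,0],"gripper":-0.5},{"offset":[-0.15,0,0.085],"turn":[0,0,0],"gripper":-0.5}]'
python3 -m inch '[{"offset":[-0.03,0,0],"turn":[0,0,0],"gripper":-0.5},{"offset":[-0.06,0,0],"turn":[0,0,0],"gripper":-0.5},{"offset":[-0.1,0,0],"turn":[0,0,0],"gripper":-0.5},{"offset":[-0.14,0,0],"turn":[0,0,0],"gripper":-0.5},{"offset":[-0.18,0,0],"turn":[0,0,0],"gripper":-0.5}]'
python3 -m inch '[{"offset":[-0.05,0.005,0],"turn":[0,0,0],"gripper":-0.5},{"offset":[-0.1,0.01,0],"turn":[0,0,0],"gripper":-0.5},{"offset":[-0.15,0.015,0],"turn":[0,0,0],"gripper":-0.5},{"offset":[-0.2,0.02,0],"turn":[0,0,0],"gripper":-0.5},{"offset":[-0.25,0.02,0],"turn":[0,0,0],"gripper":-0.5}]'
python3 - <<'E'
from bench import r
from h import *
print(r.get_state()['eef_pos'])
a=r.read_camera('scene')['pixels'];cv2.imwrite('pics/s4.png',cv2.resize(a[160:340,200:380],None,fx=3,fy=3))
E
```

```text
time_s: 6.05
eef_pos: [0.6121, 0.0372, 0.0193]
tool_rot: [0.0, 0.707, 0.707, -0.0]
contact_force: [0.0, 1.0, 0.1]
gripper_width: 0.251
grip_force: 0.0
time_s: 6.47
eef_pos: [0.6121, 0.0158, 0.0192]
tool_rot: [0.0, 0.707, 0.707, 0.0]
contact_force: [-0.2, 0.2, -0.5]
gripper_width: 0.249
grip_force: 0.1
time_s: 6.88
eef_pos: [0.6146, -0.0144, 0.0191]
tool_rot: [0.0, 0.707, 0.707, 0.0]
contact_force: [0.1, -0.3, 0.2]
gripper_width: 0.25
grip_force: 0.1
[ 0.61460328 -0.0143621   0.01911441]
```

View pics/s4.png

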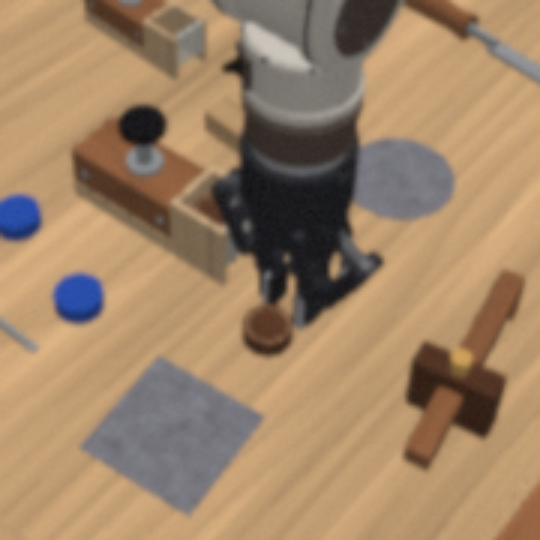

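The plug sits flat between the fingertips at (267,329) and is sliding towards the pad. I keep pushing and slow down at the end.

```bash
python3 -m inch '[{"offset":[-0.07,0,0],"turn":[0,0,0],"gripper":-0.5},{"offset":[-0.15,0.01,0],"turn":[0,0,0],"gripper":-0.5},{"offset":[-0.23,0.01,0],"turn":[0,0,0],"gripper":-0.5},{"offset":[-0.31,0.015,0],"turn":[0,0,0],"gripper":-0.5},{"offset":[-0.38,0.015,0],"turn":[0,0,0],"gripper":-0.5}]'
python3 -m inch '[{"offset":[-0.07,0,0],"turn":[0,0,0],"gripper":-0.5},{"offset":[-0.14,0,0],"turn":[0,0,0],"gripper":-0.5},{"offset":[-0.21,0,0],"turn":[0,0,0],"gripper":-0.5},{"offset":[-0.27,0,0],"turn":[0,0,0],"gripper":-0.5},{"offset":[-0.32,0,0],"turn":[0,0,0],"gripper":-0.5}]'
python3 -m inch '[{"offset":[-0.04,0,0],"turn":[0,0,0],"gripper":-0.5},{"offset":[-0.07,0,0],"turn":[0,0,0],"gripper":-0.5},{"offset":[-0.1,0,0],"turn":[0,0,0],"gripper":-0.5},{"offset":[-0.12,0,0],"turn":[0,0,0],"gripper":-0.5},{"offset":[-0.13,0,0],"turn":[0,0,0],"gripper":-0.5}]'
```

```text
time_s: 7.35
eef_pos: [0.6163, -0.0607, 0.0191]
tool_rot: [0.0, 0.707, 0.707, -0.0]
contact_force: [-0.0, 0.2, 0.5]
gripper_width: 0.25
grip_force: 0.0
time_s: 7.77
eef_pos: [0.6162, -0.0987, 0.0191]
tool_rot: [0.0, 0.707, 0.707, -0.0]
contact_force: [-0.1, 0.1, -0.7]
gripper_width: 0.247
grip_force: 0.0
time_s: 8.18
eef_pos: [0.6163, -0.1135, 0.0191]
tool_rot: [-0.0, 0.707, 0.707, -0.0]
contact_force: [0.1, -0.4, -0.6]
gripper_width: 0.249
grip_force: 0.0
```

Now I back straight off, lift, and check.

```bash
python3 -m inch '[{"offset":[0.05,0,0],"turn":[0,0,0],"gripper":-0.5},{"offset":[0.15,0,0],"turn":[0,0,0],"gripper":-0.5},{"offset":[0.3,0,0],"turn":[0,0,0],"gripper":-0.5},{"offset":[0.4,0,0],"turn":[0,0,0],"gripper":-0.5},{"offset":[0.4,0,0],"turn":[0,0,0],"gripper":-0.5}]'
python3 -m inch '[{"offset":[0,0,-0.25],"turn":[0,0,0],"gripper":-0.5},{"offset":[0,0,-0.5],"turn":[0,0,0],"gripper":-0.5},{"offset":[0,0,-0.75],"turn":[0,0,0],"gripper":-0.5},{"offset":[0,0,-1],"turn":[0,0,0],"gripper":-0.5},{"offset":[0,0,-1],"turn":[0,0,0],"gripper":-0.5}]'
python3 -m inch '[{"offset":[0.25,0,0],"turn":[0,0,0],"gripper":-0.5},{"offset":[0.5,0,0],"turn":[0,0,0],"gripper":-0.5},{"offset":[0.75,0,0],"turn":[0,0,0],"gripper":-0.5},{"offset":[0.75,0,0],"turn":[0,0,0],"gripper":-0.5},{"offset":[0.75,0,0],"turn":[0,0,0],"gripper":-0.5}]'
python3 - <<'E'
from bench import r
from h import *
a=r.read_camera('top')['pixels'];b=r.read_camera('scene')['pixels']
A=cv2.resize(a[160:260,260:380],(480,400));B=cv2.resize(b[180:340,180:340],(400,400));cv2.imwrite('pics/fin.png',np.hstack([A[:,:400],B]))
hsv=cv2.cvtColor(a,cv2.COLOR_BGR2HSV);m=(a.max(2)<110)&(hsv[...,1]>60)
c,u,v=blobs(m,(308,165,360,215));print(u,v,cv2.contourArea(c),ray('top',u,v,.010))
E
```

```text
time_s: 8.6
eef_pos: [0.6161, -0.0617, 0.0191]
tool_rot: [-0.001, 0.705, 0.709, 0.0]
contact_force: [-0.4, -0.3, -0.0]
gripper_width: 0.254
grip_force: 0.0
time_s: 9.02
eef_pos: [0.6203, -0.0655, 0.1467]
tool_rot: [0.005, 0.707, 0.708, 0.004]
contact_force: [2.0, -0.2, 0.9]
gripper_width: 0.252
grip_force: 0.0
time_s: 9.43
eef_pos: [0.6161, 0.0265, 0.139]
tool_rot: [0.0, 0.706, 0.709, -0.0]
contact_force: [0.1, -1.4, 0.2]
gripper_width: 0.248
grip_force: 0.0
332.0394736842105 190.85745614035088 76.0 [ 0.6137739  -0.13723457  0.01      ]
```

View pics/fin.png

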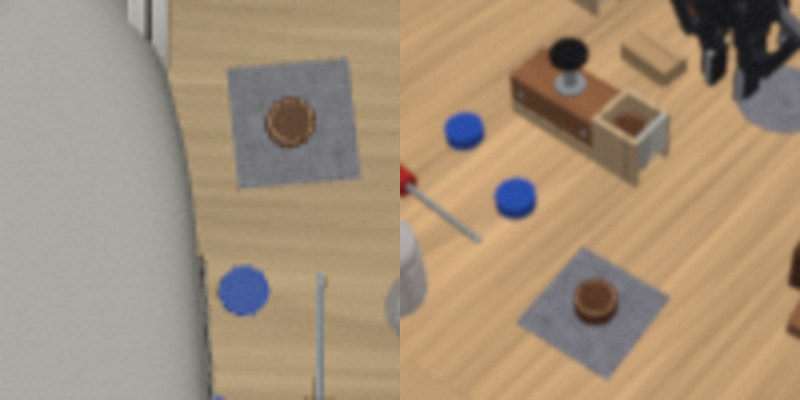

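In the left view the plug lies flat near the middle of the square pad, at (290,122). The plunger is up and the gripper is clear of everything.

```bash
python3 -c "
from bench import r
print(r.sign_off())"
```

```text
the job is handed in; nothing more can be done
None
```

I pressed the plunger fully down once and it came back up; the ejected plug now lies flat near the middle of the square felt pad, the gripper is clear, and the job is handed in (about 9.5 s of the 48 s allowed).

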